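Uncover the cuvette and index the optical head over it

TASK

Lift the round hood off the cuvette station by its tab and set it down gently, upright, on the floor of the steel tray without dropping it. Then press the sprung saddle button on the telescoping rail, slide the boom until the optical head stands over the uncovered cuvette, and let the button pop fully up into the hole there. Leave all the other things on the bench where they are and standing.

Things in the scene. Friction and masses are not known exactly. Their poses are not given: they have to be found in the camera images.
- stage: Fixed optical slide, origin on the bench. Rail: 36 mm square aluminium outer tube along own y at own x +30 mm, own y -260 to +30, top face 86 mm above the bench, with five 18 mm holes at own y -180, -135, -90, -45, 0 mm joined by an 8 mm slot. A steel inner tube slides in it along own y; on a cross-arm (74 to 86 mm high) it carries the optical head over the row of stations at own x -60 mm.
- boom (a joint): Slide of the inner tube, m, positive towards the stage's +y; within 2 mm of 0 at the start. Locks at -0.090, -0.045, 0, +0.045, +0.090 with 2 mm play either way; end stops at +-0.102. Sliding friction 1 to 2 N. Button and head move with it by the same amount.
- plunger (a joint): Press of the button, m: 0 = fully up (locked in a hole), 0.010 = fully down. Spring 2 N (up) to 5 N (down). Below 0.006 its 14 mm shoulder stands in the hole and locks the tube both ways; at 0.007 or more the tube is free. Between holes the rail itself keeps the button down at 0.006; at a hole it springs up unless still pressed.
- button_top (a point): Middle of the black saddle-shaped button, on the face to be pressed, 105 mm above the bench when up. The face is 44 mm long along the stage's y and 26 mm wide, open at the long sides; at each end stands a wall 4 mm thick, 12 mm high, against which a closed gripper tip can push to drag button, tube and head along.
- head_lens (a point): Centre of the underside of the optical head: a grey upright cylinder, 34 mm diameter, from 75 to 113 mm above the bench. It would run into the hood (top of its body 85 mm, of its tab 120 mm above the bench) if that were still on its station.
- cuvette_top (a point): Top centre of the square 12.5 mm cuvette fixed in its station, 62 mm above the bench, hidden under the hood at the start. Four 40 mm square stations, tops 40 mm high, stand at stage own y +40, +85, +175, +220 mm (the head starts over the gap at +130); which of them is the cuvette's varies. The head is over it when locked in the matching hole.
- hood_tab (a point): Centre of the hood's grip tab: grey flat tab 12 mm thick along this frame's x, 30 mm long along its y, 35 mm tall, on a round hollow cap 38 mm in diameter, 45 mm tall. The tab's centre is 62.5 mm above the hood's underside, which stands on the station top. Mass 0.06 to 0.13 kg. The head may stand 45 mm beside it along the row.
- tray: Shallow fixed steel tray, 90 mm along own x, 150 mm along own y, rim 14 mm high, walls and floor 4 mm thick; origin at the centre of its underside on the bench. A spare cap stands somewhere along its middle line.
- spare_cap: small grey round cap, 30 mm diameter, 24 mm tall, standing in the tray, a bystander to be left alone; origin at the centre of its underside
- small_vial: small amber vial, 22 mm diameter, 45 mm tall, standing between tray and stations; bystander
- reagent_bottle: amber bottle, 56 mm diameter, 110 mm tall, behind the rail; bystander
- buffer_jar: white jar, 60 mm diameter, 75 mm tall, behind the stations; bystander
- tip_box: box of pipette tips, 87 x 122 x 55 mm, left of the stations; bystander
- tube_rack: steel tube rack with glass tubes, 60 x 110 x 78 mm, right of the rail; bystander
- lab_spatula: flat steel spatula, 155 mm long, 6 mm thick, lying in front of the stations; bystander
Mind the look-alikes: they are no part of the job. There is more than one size of the tray; the job needs the larger. There is more than one size of the part that bears hood_tab; the job needs the larger.

How it is judged:
On the way, in this order (a step that is already met when the one before it is completed fails the run):
1. the hood stands upright and released on the tray's floor (x of hood_tab in the frame of tray between -0.035 and 0.035 m and y of hood_tab in the frame of tray between -0.065 and 0.065 m and height (world z) of hood_tab below 0.072 m and angle between hood_tab's own z axis and vertical below 0.12 rad and contact force between the fingers and hood below 0.1 N and linear speed of hood below 0.03 m/s), for 0.2 s.
2. the head is over the cuvette and the button has popped up in that hole (horizontal distance between head_lens and cuvette_top below 0.006 m and value of joint plunger below 0.002 m), for 0.2 s.
At the end, for the whole second after the job is handed in: The hood stands upright (within 0.12 rad), released and at rest on the tray's floor, inside its rim; the optical head is within 6 mm horizontally of the cuvette's centre with the button fully up (within 2 mm) in that hole, the boom at rest (all of step 2 and x of hood_tab in the frame of tray between -0.035 and 0.035 m and y of hood_tab in the frame of tray between -0.065 and 0.065 m and height (world z) of hood_tab below 0.072 m and angle between hood_tab's own z axis and vertical below 0.12 rad and contact force between the fingers and hood below 0.1 N and linear speed of hood below 0.02 m/s and velocity of joint boom between -0.01 and 0.01 m/s); the robot touches nothing.
It fails at once if the hood is tipped (over 0.5 rad) (angle between hood_tab's own z axis and vertical above 0.5 rad).
It fails at once if the hood is dropped or thrown (faster than 0.7 m/s while not held) (linear speed of hood above 0.7 m/s and contact force between the fingers and hood below 0.1 N).
It fails at once if a bystander is moved more than 30 mm or knocked over (distance of any of spare_cap, small_vial, reagent_bottle, buffer_jar, tip_box, tube_rack, lab_spatula from where it was at the start of the episode above 0.03 m or angle between any of spare_cap, small_vial, reagent_bottle, buffer_jar, tip_box, tube_rack, lab_spatula's own z axis and vertical above 0.5 rad).
It also fails if it takes over 54 s, if anything falls off the work surface, if the arm or the gripper's body presses on something with over 40 N, if the wrist force passes 120 N, or if a joint passes its speed limit or range.

ROBOT

A 6-joint arm with a two-finger parallel gripper is mounted at the origin on the work surface. World frame = base frame: x ahead of the robot, y to its left, z up, the work surface at z = 0. Lengths are in m, angles in rad, forces in N, time in s.
With the tool pointing down it reaches from about 0.3 to 0.775 m from the base axis. Payload 14.6 kg.
Tool frame: the origin (TCP) lies midway between the tips of the shut fingers; the grasp point (between the pads) lies 19 mm behind it (ctrl.tcp_to_grasp is the distance from the TCP to the grasp point, in m); x points along the fingers, y is the direction in which the jaws open and shut, and the axes are right-handed (so a half turn about x gives the same grasp; the last joint's range is limited). The gripper opens to 94 mm and grips with 3 to 60 N. Pads are 16 mm wide; open, the fingers measure 119 mm over their backs; the gripper's body (75 mm by 177 mm) begins 78 mm behind the grasp point.
Start: joints at [-1.252, 0.3, 1.521, -0, 1.321, -0.067], TCP at [0.207, -0.51, 0.205] pointing down, gripper open.
Joint ranges: [-3.03, 3.03], [-0.79, 2.21], [0.23, 2.52], [-1.04, 4.18], [0, 3.07], [-2.55, 2.55]. Speed limits (rad/s): [2.22, 2.22, 2.57, 3.14, 3.14, 3.14].

INTERFACE

Orientations are given as [roll, pitch, yaw] about the fixed x, y, z axes, in that order (R = Rz(yaw) Ry(pitch) Rx(roll)).
In Python, from station import ctrl gives the robot as it stands.
- The arm moves only by the tool jog_arm, never from a script. Its argument "rows" is one flat list of numbers, 7 for each row, row after row: the shift along the world's x, y, z in m, then the turn, a rotation vector about the world's x, y, z in degrees, then the closure, from 0 (fully open) to 1 (shut). A call has 1 to 8 rows; each row shifts and turns the commanded pose from where the row before left it; what a row does not reach is not made up. A row lasts 1/12 s, in which the tool goes at most 41.7 mm and 7.16 degrees, less where a joint would pass 70% of its speed; a pose out of reach is approached as far as the arm can. A call with a gripper value outside its range is refused whole. The fingers move at their own pace and stop on an object; "squeeze" is the grip in N (left out, the last holds). Time passes only in rows, so rows that do not move let the fingers close. It gives the time, the measured TCP pose, the force and the opening at its end, in the units of the state.
- ctrl.get_obs(): the state, without advancing time (a new reading comes with each control period).
- ctrl.camera(name): name is "scene" or "top"; returns (picture, depth): 400x640x3 uint8, red, green, blue; 400x640 float32, m along the optical axis (not along the pixel's ray), 0 where there is no reading.
- ctrl.camera_model(name): a dict with "K" (3x3 intrinsics, pixels), "extrinsics" (4x4, takes a point from camera to world coordinates). Camera axes: x right, y down, z forward; pixel columns grow to the right and rows downward; lengths in m; the calibration is good to about 2 mm. A picture is of the moment at which its call begins. camera_model takes no time and is no camera call.
- ctrl.hand_in(): hands the job in, once; it reports no verdict.
The state is a dict: "time_s": time; "qpos": joint angles; "joint_vel": joint speeds; "tau": joint torques, N m; "ee_pos": TCP position; "eef_rot": TCP orientation; "force": force on the tool from outside, world axes, zero at the start; "moment": the same for the moment, N m; "grip_width": finger opening in m.
Only numpy, scipy, OpenCV 4.12 (cv2) and the standard library are available. Lean on these libraries where they do the work, as an engineer would, in place of code of your own. Each camera call takes 0.05 s, during which the arm holds its last target.

## Working session

There is one attempt and no reset: what is moved stays moved. The work goes in short steps, Python scripts to look and compute and a tool call to move; the robot and the scene stay as the last step left them, time stands still between calls to the robot, and variables do not carry over. Pictures are saved under pics/ and viewed, and the job is handed in when it is done.

Besides the shell and the picture viewer there is one more tool, called after "Request:" as name(argument=value, ...), one argument or row to a line, values as JSON. jog_arm: Moves the arm, as the interface text tells. Its arguments: {"type":"object","properties":{"rows":{"type":"array"},"squeeze":{"type":"number"}},"required":["rows"]}

```bash
ls; mkdir -p pics
cat > h.py <<'E'
import numpy as np, cv2
from station import ctrl
def snap(n,tag):
    p,d=ctrl.camera(n); cv2.imwrite(f'pics/{tag}.png',p[:,:,::-1]); np.save(f'pics/{tag}.npy',d); return p,d
def w(n,d,u,v,z=None):
    m=ctrl.camera_model(n);K=np.array(m['K']);E=np.array(m['extrinsics'])
    r=np.linalg.inv(K)@[u,v,1]
    if z is None: return (E@np.r_[r*d[int(v),int(u)],1])[:3]
    R=E[:3,:3]@r; return E[:3,3]+R*(z-E[2,3])/R[2]
E
python3 - <<'E'
from h import *
snap('scene','s0');snap('top','t0')
for n in('scene','top'):
    m=ctrl.camera_model(n);print(np.round(m['K'],1),np.round(m['extrinsics'],3))
print(ctrl.get_obs(),ctrl.tcp_to_grasp)
E
```

```text
pics
[[430.6   0.  322.4]
 [  0.  430.6 203.6]
 [  0.    0.    1. ]] [[ 0.373  0.668 -0.644  1.292]
 [ 0.928 -0.267  0.26  -0.251]
 [ 0.002 -0.694 -0.72   0.912]
 [ 0.     0.     0.     1.   ]]
[[519.7   0.  317. ]
 [  0.  519.7 203.2]
 [  0.    0.    1. ]] [[-0.007 -0.991  0.135  0.392]
 [-1.     0.005 -0.015  0.04 ]
 [ 0.015 -0.136 -0.991  1.3  ]
 [ 0.     0.     0.     1.   ]]
{'time_s': 0.1, 'qpos': array([-1.25160338e+00,  3.00446956e-01,  1.52151836e+00, -4.41489548e-06,
        1.32070533e+00, -6.66026039e-02]), 'joint_vel': array([ 1.12890072e-03, -1.96927400e-03, -2.70665681e-03, -3.20890935e-05,
        1.94515303e-04, -4.66208265e-04]), 'tau': array([ 2.05080265e-03, -5.32644296e+01, -3.53285229e+01,  7.10040238e-02,
        2.35183036e-02, -7.57452221e-05]), 'ee_pos': array([ 0.20688304, -0.50935033,  0.20492611]), 'eef_rot': array([-1.63343197,  1.56971833,  1.89395733]), 'force': array([ 0.70817241, -0.11179839, -0.15527641]), 'moment': array([ 0.02936512, -0.0120556 ,  0.003791  ]), 'grip_width': 0.09383597230967627} 0.0188
```

View pics/s0.png

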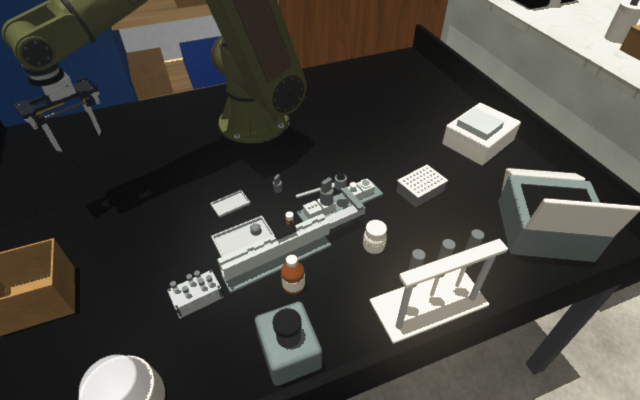

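View pics/t0.png

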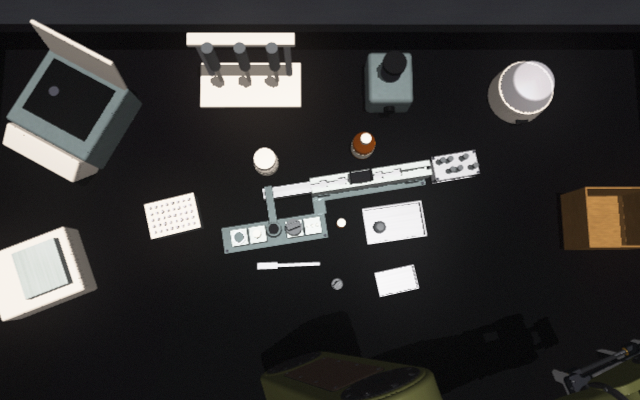

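Run:
```python
import cv2
t=cv2.imread('pics/t0.png');s=cv2.imread('pics/s0.png')
cv2.imwrite('pics/t0c.png',cv2.resize(t[145:305,210:440],None,fx=3.4,fy=3.4,interpolation=cv2.INTER_CUBIC))
cv2.imwrite('pics/s0c.png',cv2.resize(s[160:290,200:400],None,fx=4,fy=4,interpolation=cv2.INTER_CUBIC))
```

```text
(no output)
```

View pics/t0c.png

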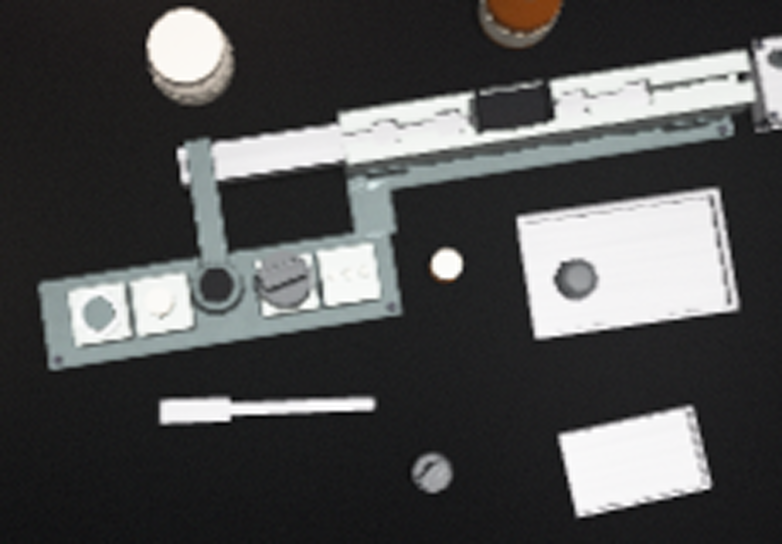

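View pics/s0c.png

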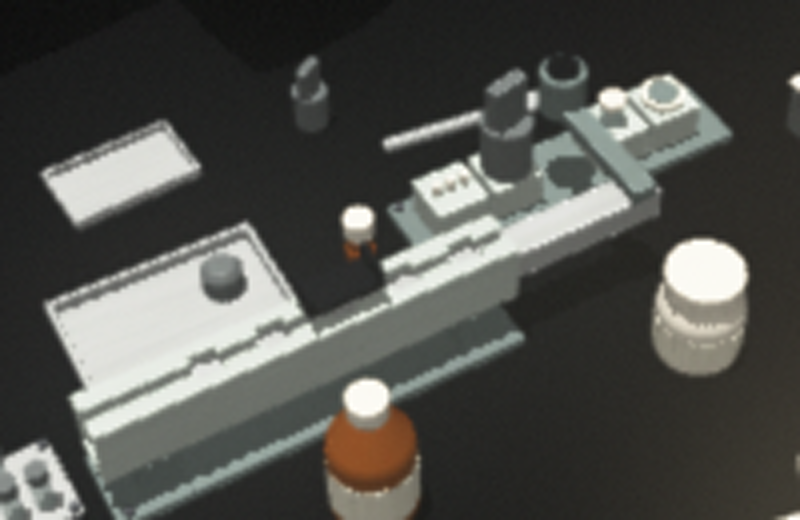

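```bash
cat >> h.py <<'E'
def cloud(n,d):
    m=ctrl.camera_model(n);K=np.array(m['K']);E=np.array(m['extrinsics'])
    v,u=np.mgrid[:400,:640]; P=np.stack([(u-K[0,2])/K[0,0]*d,(v-K[1,2])/K[1,1]*d,d,np.ones_like(d)],-1)@E.T
    P=P[...,:3].copy(); P[d<=0]=np.nan; return P
E
python3 - <<'E'
from h import *
f=3.4;o=(210,145)
T=lambda x,y:((x+.5)/f-.5+o[0],(y+.5)/f-.5+o[1])
for n,p,z in [('rail bL',(340,112),.086),('rail bR',(748,50),.086),('rail fL',(348,162),.086),('rail fR',(755,100),.086),
 ('btn',(512,105),.103),('head',(216,287),.113),('hoodtab top',(284,285),.120),('hood body',(287,285),.085),
 ('tray1',(517,215),.014),('tray2',(718,188),.014),('tray3',(738,310),.014),('tray4',(535,338),.014),('cap',(576,278),.024),('vial',(446,264),.045),
 ('st1',(100,312),.04),('st4',(350,273),.04)]:
    print(n,np.round(w('top',None,*T(*p),z),4))
for n,t in(('top','t0'),('scene','s0')):
    d=np.load(f'pics/{t}.npy');P=cloud(n,d).reshape(-1,3)
    hx=w('top',None,*T(284,285),.12)
    r=P[np.hypot(P[:,0]-hx[0],P[:,1]-hx[1])<.032]
    a=r[(r[:,2]>.095)&(r[:,2]<.13)];
    if len(a): print(n,'tab',len(a),a.mean(0),a.min(0),a.max(0))
    a=r[(r[:,2]>.113)]
    if len(a): print(n,'tabtop',len(a),a.mean(0)); print(cv2.minAreaRect((a[:,:2]*1000).astype(np.float32)))
    a=r[(r[:,2]>.08)&(r[:,2]<.09)]; print(n,'body',len(a),a.mean(0) if len(a) else 0)
    hb=w('top',None,*T(512,105),.103); a=P[(np.hypot(P[:,0]-hb[0],P[:,1]-hb[1])<.04)&(P[:,2]>.095)]
    print(n,'btn',len(a),a.min(0),a.max(0)); print(cv2.minAreaRect((a[:,:2]*1000).astype(np.float32)), np.histogram(a[:,2],8))
    hh=w('top',None,*T(216,287),.113); a=P[(np.hypot(P[:,0]-hh[0],P[:,1]-hh[1])<.022)&(P[:,2]>.106)]
    print(n,'head',len(a),a.mean(0) if len(a) else 0)
E
```

```text
rail bL [0.6195 0.0382 0.086 ]
rail bR [ 0.6626 -0.2492  0.086 ]
rail fL [0.5841 0.0329 0.086 ]
rail fR [ 0.6268 -0.2529  0.086 ]
btn [ 0.6207 -0.0804  0.103 ]
head [0.4951 0.1223 0.113 ]
hoodtab top [0.4956 0.0764 0.12  ]
hood body [0.4986 0.0754 0.085 ]
tray1 [ 0.5555 -0.0915  0.014 ]
tray2 [ 0.5748 -0.2404  0.014 ]
tray3 [ 0.4847 -0.252   0.014 ]
tray4 [ 0.4651 -0.103   0.014 ]
cap [ 0.5079 -0.1325  0.024 ]
vial [ 0.5165 -0.0369  0.045 ]
st1 [0.4841 0.2098 0.04  ]
st4 [0.5109 0.0316 0.04  ]
top tab 86 [0.50201215 0.0797228  0.11618285] [0.49167118 0.06309768 0.09532601] [0.51272029 0.10746717 0.123818  ]
top tabtop 70 [0.50312157 0.07827375 0.11906781]
((503.016845703125, 78.33861541748047), (11.699701309204102, 29.59004020690918), 22.533950805664062)
top body 120 [0.50184156 0.07813304 0.08474762]
top btn 266 [ 0.60200679 -0.10750358  0.09603737] [ 0.63403009 -0.05289293  0.1209538 ]
((618.3441772460938, -80.12400817871094), (26.978944778442383, 52.208194732666016), 8.426401138305664) (array([ 8, 30, 97, 76,  9, 16, 18, 12]), array([0.09603737, 0.09915192, 0.10226647, 0.10538103, 0.10849558,
       0.11161014, 0.11472469, 0.11783924, 0.1209538 ]))
top head 168 [0.4956801  0.12335697 0.11132181]
scene tab 114 [0.50738707 0.07872372 0.11057984] [0.49195938 0.06122568 0.09544122] [0.51741406 0.10810972 0.12346683]
scene tabtop 48 [0.50642624 0.07610898 0.11867078]
((504.71142578125, 77.03299713134766), (15.610596656799316, 30.696563720703125), 25.785259246826172)
scene body 73 [0.51183812 0.07833419 0.08467061]
scene btn 225 [ 0.60528434 -0.10848364  0.09841168] [ 0.6370936 -0.053528   0.1204248]
((620.3015747070312, -81.67507934570312), (28.37944221496582, 52.756656646728516), 9.795594215393066) (array([25, 63, 68, 24,  5,  9, 21, 10]), array([0.09841168, 0.10116332, 0.10391496, 0.1066666 , 0.10941824,
       0.11216988, 0.11492152, 0.11767316, 0.1204248 ]))
scene head 84 [0.50066475 0.12154    0.11061999]
```

```bash
cat >> h.py <<'E'
from scipy.spatial.transform import Rotation as Ro
def st():
    o=ctrl.get_obs();R=Ro.from_euler('xyz',o['eef_rot']).as_matrix()
    j=np.degrees(np.arctan2(R[1,1],R[0,1]))
    print('t',o['time_s'],'p',np.round(o['ee_pos'],4),'jaw yaw',round(j,2),'xaxis',np.round(R[:,0],4),'F',np.round(o['force'],2),'w',round(o['grip_width'],4),'q',np.round(o['qpos'],2))
E
python3 -c "
from h import *
st()"
```

```text
t 0.1 p [ 0.2069 -0.5094  0.2049] jaw yaw -67.9 xaxis [-3.e-04  1.e-03 -1.e+00] F [ 0.71 -0.11 -0.16] w 0.0938 q [-1.25  0.3   1.52 -0.    1.32 -0.07]
```

Request:
jog_arm(
  rows=[0.0186, 0.0366, 0, 0, 0, 5.7, 0, 0.0186, 0.0366, 0, 0, 0, 5.7, 0, 0.0186, 0.0366, 0, 0, 0, 5.7, 0, 0.0186, 0.0366, 0, 0, 0, 5.7, 0, 0.0186, 0.0366, 0, 0, 0, 5.7, 0, 0.0186, 0.0366, 0, 0, 0, 5.7, 0, 0.0186, 0.0366, 0, 0, 0, 5.7, 0, 0.0186, 0.0366, 0, 0, 0, 5.7, 0],
  squeeze=12,
)

```text
time_s: 0.77
ee_pos: [0.356, -0.2148, 0.2054]
eef_rot: [1.45, 1.571, -0.505]
force: [1.1, -0.5, -0.1]
grip_width: 0.094
```

Request:
jog_arm(
  rows=[0.0186, 0.0366, 0, 0, 0, 5.7, 0.45, 0.0186, 0.0366, 0, 0, 0, 5.7, 0.45, 0.0186, 0.0366, 0, 0, 0, 5.7, 0.45, 0.0186, 0.0366, 0, 0, 0, 5.7, 0.45, 0.0186, 0.0366, 0, 0, 0, 5.7, 0.45, 0.0186, 0.0366, 0, 0, 0, 5.7, 0.45, 0.0186, 0.0366, 0, 0, 0, 5.7, 0.45, 0, 0, 0, 0, 0, 0, 0.45],
)

```text
time_s: 1.43
ee_pos: [0.4874, 0.0445, 0.2049]
eef_rot: [-3.098, 1.57, 1.933]
force: [-0.6, -1.0, -0.3]
grip_width: 0.0517
```

```bash
python3 -c "
from h import *
st()
p,d=snap('scene','s1')
c=p[140:270,220:420,::-1];cv2.imwrite('pics/s1c.png',cv2.resize(c,None,fx=4,fy=4,interpolation=cv2.INTER_CUBIC))"
```

```text
t 1.4333 p [0.4874 0.0445 0.2049] jaw yaw 18.23 xaxis [-3.e-04  9.e-04 -1.e+00] F [-0.57 -1.03 -0.31] w 0.0517 q [ 0.02  0.17  1.69  0.    1.29 -0.3 ]
```

View pics/s1c.png

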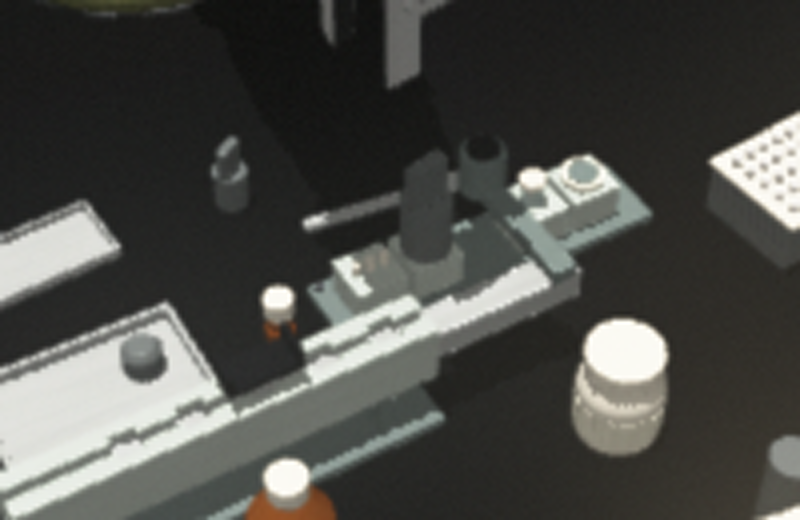

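Request:
jog_arm(
  rows=[0.0166, 0.033, 0, 0, 0, 5.3, 0.45, 0, 0, 0, 0, 0, 0, 0.45, 0, 0, -0.03, 0, 0, 0, 0.45, 0, 0, -0.025, 0, 0, 0, 0.45, 0, 0, -0.02, 0, 0, 0, 0.45, 0, 0, 0, 0, 0, 0, 0.45],
)

```text
time_s: 1.98
ee_pos: [0.5004, 0.0712, 0.1269]
eef_rot: [-1.874, 1.565, -3.047]
force: [-0.6, 0.2, -0.9]
grip_width: 0.0514
```

```bash
python3 -c "
from h import *
st()
p,d=snap('scene','s2')
c=p[140:240,280:400,::-1];c=cv2.resize(c,None,fx=4,fy=4,interpolation=cv2.INTER_CUBIC)
p,d=snap('top','t2')
e=p[190:270,240:340,::-1];e=cv2.resize(e,None,fx=4,fy=4,interpolation=cv2.INTER_CUBIC)
o=np.zeros((400,800,3),np.uint8)
o[:,:400]=c[:,:400];o[:320,400:]=e
cv2.imwrite('pics/c2.png',o)"
```

```text
t 1.9833 p [0.5004 0.0712 0.1269] jaw yaw 22.78 xaxis [-6.2e-03 -6.0e-04 -1.0e+00] F [-0.57  0.23 -0.9 ] w 0.0514 q [ 0.07  0.29  1.73 -0.    1.13 -0.33]
```

View pics/c2.png

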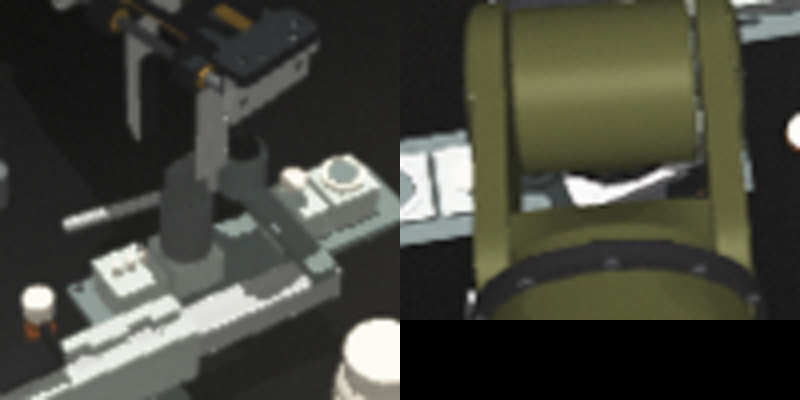

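Request:
jog_arm(
  rows=[0.0036, 0.0063, 0, 0, 0, 0.7, 0.45, 0, 0, 0, 0, 0, 0, 0.45, 0, 0, 0, 0, 0, 0, 0.45],
)

```text
time_s: 2.33
ee_pos: [0.5067, 0.079, 0.1315]
eef_rot: [1.248, 1.569, 0.09]
force: [-0.2, 0.2, -0.2]
grip_width: 0.0516
```

```bash
python3 -c "
from h import *
st()
p,d=snap('scene','s3')
c=p[140:240,280:400,::-1];c=cv2.resize(c,None,fx=5,fy=5,interpolation=cv2.INTER_CUBIC)
cv2.imwrite('pics/c3.png',c)"
```

```text
t 2.3333 p [0.5067 0.079  0.1315] jaw yaw 23.62 xaxis [ 1.8e-03  2.0e-04 -1.0e+00] F [-0.16  0.24 -0.25] w 0.0516 q [ 0.08  0.29  1.71  0.    1.14 -0.33]
```

View pics/c3.png

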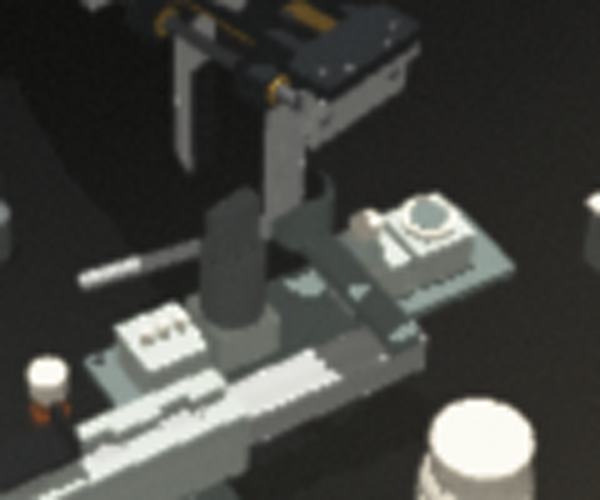

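```bash
python3 -c "
from h import *
print(w('scene',None,200+506.5/4-.5,160+84/4-.5,.12))
d=np.load('pics/s3.npy');P=cloud('scene',d)[140:240,280:400].reshape(-1,3)
for lo,hi in((.125,.14),(.14,.16)):
  a=P[(P[:,2]>lo)&(P[:,2]<hi)&(abs(P[:,0]-.506)<.06)&(abs(P[:,1]-.079)<.06)]
  R=a-[.5067,.079,0];j=np.radians(23.6);al=R[:,0]*np.cos(j)+R[:,1]*np.sin(j);pe=-R[:,0]*np.sin(j)+R[:,1]*np.cos(j)
  for s in (al>0,al<0): print(s.sum(),np.round(al[s],3)[:40],np.round(pe[s],3)[:40])
"
```

```text
[0.50651154 0.07640912 0.12      ]
3 [0.036 0.028 0.033] [ 0.012 -0.007 -0.009]
17 [-0.026 -0.037 -0.026 -0.025 -0.033 -0.027 -0.025 -0.028 -0.026 -0.029
 -0.028 -0.025 -0.025 -0.024 -0.027 -0.028 -0.028] [ 0.007 -0.008  0.003  0.006 -0.009 -0.004 -0.002  0.005  0.007 -0.009
 -0.006 -0.005 -0.002  0.001 -0.011 -0.007 -0.002]
44 [0.038 0.028 0.038 0.037 0.036 0.03  0.033 0.036 0.039 0.038 0.039 0.032
 0.031 0.035 0.039 0.036 0.037 0.038 0.038 0.027 0.035 0.038 0.039 0.038
 0.039 0.039 0.028 0.033 0.038 0.038 0.038 0.037 0.038 0.03  0.034 0.037
 0.037 0.036 0.038 0.031] [ 0.009 -0.007  0.001  0.006  0.011 -0.01  -0.009 -0.     0.     0.005
  0.008 -0.011 -0.007 -0.007 -0.007 -0.001  0.002  0.005  0.009 -0.006
 -0.011 -0.01  -0.007 -0.003  0.001  0.004 -0.006 -0.009 -0.01  -0.007
 -0.003  0.003  0.006 -0.009 -0.01  -0.009 -0.005 -0.     0.002 -0.01 ]
46 [-0.027 -0.027 -0.026 -0.038 -0.033 -0.026 -0.027 -0.024 -0.037 -0.033
 -0.029 -0.027 -0.026 -0.026 -0.027 -0.024 -0.039 -0.034 -0.028 -0.027
 -0.026 -0.024 -0.028 -0.027 -0.038 -0.032 -0.03  -0.027 -0.024 -0.027
 -0.027 -0.028 -0.037 -0.032 -0.03  -0.028 -0.025 -0.026 -0.024 -0.033] [ 0.008  0.005  0.007 -0.007 -0.009 -0.     0.004  0.005 -0.008 -0.009
 -0.009 -0.007 -0.005 -0.001  0.004  0.005 -0.007 -0.008 -0.009 -0.007
 -0.005 -0.002  0.005  0.008 -0.007 -0.01  -0.008 -0.007 -0.006  0.
  0.004  0.009 -0.009 -0.009 -0.008 -0.006 -0.005 -0.001  0.001 -0.009]
```

Request:
jog_arm(
  rows=[-0.001, -0.002, 0, 0, 0, 0, 0.45, 0, 0, -0.015, 0, 0, 0, 0.45, 0, 0, -0.015, 0, 0, 0, 0.45, 0, 0, -0.008, 0, 0, 0, 0.45, 0, 0, 0, 0, 0, 0, 0.45, 0, 0, 0, 0, 0, 0, 0.45],
)

```text
time_s: 2.88
ee_pos: [0.5052, 0.0767, 0.0927]
eef_rot: [-1.859, 1.57, -3.018]
force: [0.1, 0.2, 0.3]
grip_width: 0.0518
```

Position reached with no contact. Close on the tab.

Request:
jog_arm(
  rows=[0, 0, 0, 0, 0, 0, 0.7, 0, 0, 0, 0, 0, 0, 0.85, 0, 0, 0, 0, 0, 0, 1, 0, 0, 0, 0, 0, 0, 1, 0, 0, 0, 0, 0, 0, 1, 0, 0, 0, 0, 0, 0, 1],
  squeeze=15,
)

```text
time_s: 3.38
ee_pos: [0.5052, 0.0767, 0.0926]
eef_rot: [1.195, 1.571, 0.037]
force: [-0.5, 0.4, -0.2]
grip_width: 0.0148
```

```bash
python3 -c "
from h import *
st()
p,d=snap('scene','s4')
c=p[140:240,280:400,::-1];c=cv2.resize(c,None,fx=5,fy=5,interpolation=cv2.INTER_CUBIC)
cv2.imwrite('pics/c4.png',c)"
```

```text
t 3.3833 p [0.5052 0.0767 0.0926] jaw yaw 23.61 xaxis [ 2.e-04  0.e+00 -1.e+00] F [-0.48  0.41 -0.19] w 0.0148 q [ 0.08  0.34  1.75 -0.    1.05 -0.33]
```

View pics/c4.png

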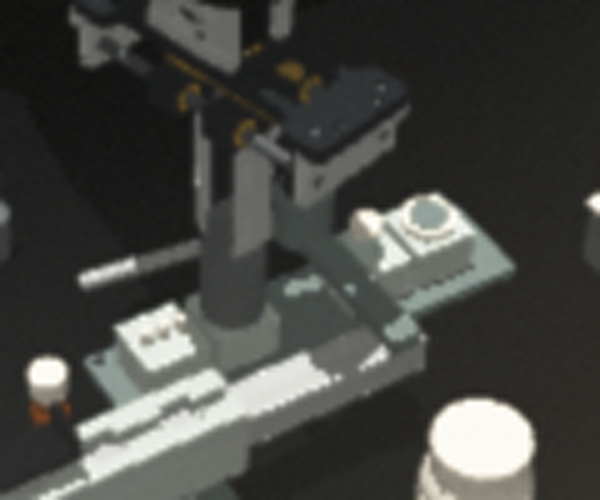

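Request:
jog_arm(
  rows=[0, 0, 0, 0, 0, 0, 1, 0, 0, 0, 0, 0, 0, 1, 0, 0, 0, 0, 0, 0, 1, 0, 0, 0, 0, 0, 0, 1, 0, 0, 0, 0, 0, 0, 1],
  squeeze=15,
)

```text
time_s: 3.85
ee_pos: [0.5052, 0.0767, 0.0925]
eef_rot: [1.989, 1.571, 0.83]
force: [-0.3, 0.9, 0.5]
grip_width: 0.012
```

Request:
jog_arm(
  rows=[0, 0, 0.005, 0, 0, 0, 1, 0, 0, 0.01, 0, 0, 0, 1, 0, 0, 0.015, 0, 0, 0, 1, 0, 0, 0.015, 0, 0, 0, 1, 0, 0, 0.015, 0, 0, 0, 1, 0, 0, 0.01, 0, 0, 0, 1, 0, 0, 0, 0, 0, 0, 1, 0, 0, 0, 0, 0, 0, 1],
)

```text
time_s: 4.52
ee_pos: [0.5052, 0.0767, 0.1627]
eef_rot: [1.201, 1.57, 0.042]
force: [-0.2, -0.6, -1.5]
grip_width: 0.0116
```

```bash
python3 -c "
from h import *
st()
p,d=snap('scene','s5')
c=p[120:240,240:400,::-1];c=cv2.resize(c,None,fx=5,fy=5,interpolation=cv2.INTER_CUBIC)
cv2.imwrite('pics/c5.png',c)"
```

```text
t 4.5167 p [0.5052 0.0767 0.1627] jaw yaw 23.61 xaxis [ 7.e-04  0.e+00 -1.e+00] F [-0.18 -0.59 -1.55] w 0.0116 q [ 0.08  0.25  1.68 -0.    1.2  -0.33]
```

View pics/c5.png

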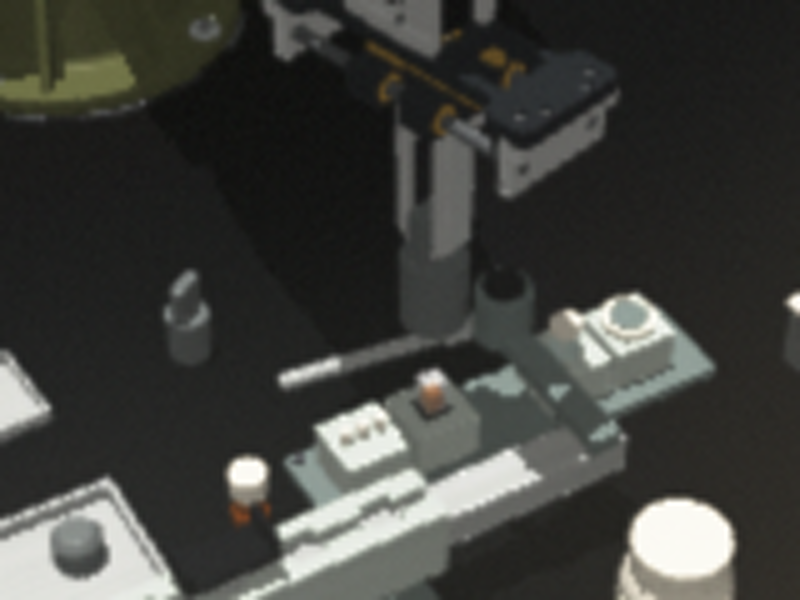

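```bash
python3 -c "
from h import *
for u,v in ((48,303),(246,227),(300,300)): print(w('scene',None,200+u/4-.4,160+v/4-.4,.014))
print('cap',w('scene',None,200+223/4-.4,160+265/4-.4,.028))
print('cuv',w('scene',None,240+432/5-.4,120+375/5-.4,.062))
d=np.load('pics/t0.npy');P=cloud('top',d).reshape(-1,3)
a=P[(P[:,2]>.0005)&(P[:,2]<.018)&(abs(P[:,0]-.52)<.07)&(abs(P[:,1]+.172)<.1)]
a=a[(a[:,0]<.59)];print(len(a),cv2.minAreaRect((a[:,:2]*1000).astype(np.float32)))
"
```

```text
[ 0.48760845 -0.24949915  0.014     ]
[ 0.47037269 -0.10577153  0.014     ]
[ 0.54838683 -0.09060916  0.014     ]
cap [ 0.5110069  -0.13233622  0.028     ]
cuv [0.50241712 0.07819148 0.062     ]
2640 ((520.0660400390625, -171.86019897460938), (199.20985412597656, 139.2823028564453), 89.70880126953125)
```

Request:
jog_arm(
  rows=[0.001, -0.01, 0, 0, 0, 0, 1, 0.001, -0.02, 0, 0, 0, 0, 1, 0.002, -0.03, 0, 0, 0, 0, 1, 0.002, -0.03, 0, 0, 0, 0, 1, 0.002, -0.03, 0, 0, 0, 0, 1, 0.002, -0.03, 0, 0, 0, 0, 1, 0.002, -0.03, 0, 0, 0, 0, 1, 0.002, -0.03, 0, 0, 0, 0, 1],
)

```text
time_s: 5.23
ee_pos: [0.5185, -0.1354, 0.1616]
eef_rot: [-2.239, 1.569, 2.885]
force: [0.4, -0.2, -0.1]
grip_width: 0.0124
```

Request:
jog_arm(
  rows=[0.002, -0.03, 0, 0, 0, 0, 1, 0.002, -0.02, 0, 0, 0, 0, 1, 0.001, -0.0185, 0, 0, 0, 0, 1, 0, 0, 0, 0, 0, 0, 1, 0, 0, 0, 0, 0, 0, 1, 0, 0, 0, 0, 0, 0, 1],
)

```text
time_s: 5.73
ee_pos: [0.5238, -0.2014, 0.1619]
eef_rot: [-2.512, 1.57, 2.612]
force: [-0.0, 0.5, -0.6]
grip_width: 0.0117
```

```bash
python3 -c "
from h import *
st()
p,d=snap('scene','s6')
c=p[120:280,180:380,::-1];c=cv2.resize(c,None,fx=3.75,fy=3.75,interpolation=cv2.INTER_CUBIC)
cv2.imwrite('pics/c6.png',c)"
```

```text
t 5.7333 p [ 0.5238 -0.2014  0.1619] jaw yaw 23.6 xaxis [-1.e-03  6.e-04 -1.e+00] F [-0.04  0.46 -0.56] w 0.0117 q [-0.43  0.36  1.54  0.    1.24 -0.84]
```

View pics/c6.png

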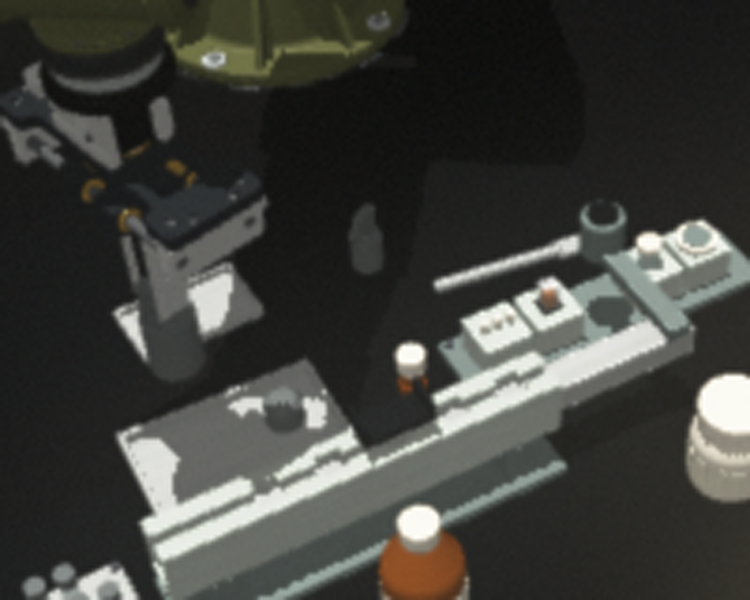

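Request:
jog_arm(
  rows=[0, 0, -0.01, 0, 0, 0, 1, 0, 0, -0.02, 0, 0, 0, 1, 0, 0, -0.02, 0, 0, 0, 1, 0, 0, -0.02, 0, 0, 0, 1, 0, 0, -0.015, 0, 0, 0, 1, 0, 0, -0.01, 0, 0, 0, 1, 0, 0, -0.004, 0, 0, 0, 1, 0, 0, 0, 0, 0, 0, 1],
)

```text
time_s: 6.45
ee_pos: [0.5239, -0.2013, 0.0627]
eef_rot: [-2.426, 1.57, 2.699]
force: [0.5, 0.1, -0.6]
grip_width: 0.0122
```

Request:
jog_arm(
  rows=[0, 0, 0, 0, 0, 0, 1, 0, 0, -0.002, 0, 0, 0, 1, 0, 0, -0.002, 0, 0, 0, 1, 0, 0, 0, 0, 0, 0, 1, 0, 0, 0, 0, 0, 0, 1],
)

```text
time_s: 6.87
ee_pos: [0.5242, -0.2018, 0.0596]
eef_rot: [0.699, 1.57, -0.46]
force: [-0.0, 0.1, -0.6]
grip_width: 0.0122
```

```bash
python3 -c "
from h import *
st()
p,d=snap('scene','s7')
c=p[120:280,180:380,::-1];c=cv2.resize(c,None,fx=3.75,fy=3.75,interpolation=cv2.INTER_CUBIC)
cv2.imwrite('pics/c7.png',c)"
```

```text
t 6.8667 p [ 0.5242 -0.2018  0.0596] jaw yaw 23.61 xaxis [ 3.e-04 -1.e-04 -1.e+00] F [-0.02  0.13 -0.6 ] w 0.0122 q [-0.43  0.49  1.63 -0.    1.03 -0.84]
```

View pics/c7.png

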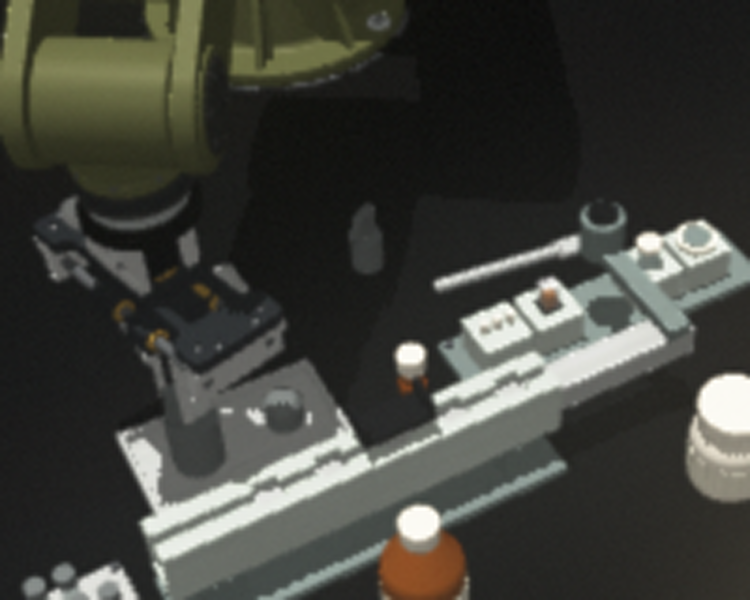

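Request:
jog_arm(
  rows=[0, 0, -0.001, 0, 0, 0, 1, 0, 0, -0.001, 0, 0, 0, 1, 0, 0, -0.001, 0, 0, 0, 1, 0, 0, 0, 0, 0, 0, 1, 0, 0, 0, 0, 0, 0, 1],
)

```text
time_s: 7.33
ee_pos: [0.5242, -0.2018, 0.0565]
eef_rot: [0.594, 1.571, -0.565]
force: [0.8, 0.3, 0.9]
grip_width: 0.0121
```

Request:
jog_arm(
  rows=[0, 0, -0.0005, 0, 0, 0, 1, 0, 0, -0.0005, 0, 0, 0, 1, 0, 0, 0, 0, 0, 0, 1, 0, 0, 0, 0, 0, 0, 1],
)

```text
time_s: 7.67
ee_pos: [0.5244, -0.2019, 0.0565]
eef_rot: [0.621, 1.57, -0.538]
force: [-3.4, 1.8, 11.5]
grip_width: 0.0118
```

Request:
jog_arm(
  rows=[0, 0, 0.0008, 0, 0, 0, 1, 0, 0, 0, 0, 0, 0, 0.8, 0, 0, 0, 0, 0, 0, 0.65, 0, 0, 0, 0, 0, 0, 0.5, 0, 0, 0, 0, 0, 0, 0.5, 0, 0, 0, 0, 0, 0, 0.5],
)

```text
time_s: 8.17
ee_pos: [0.5241, -0.2018, 0.0561]
eef_rot: [-2.365, 1.571, 2.759]
force: [0.1, 0.6, 1.1]
grip_width: 0.0417
```

Request:
jog_arm(
  rows=[0, 0, 0.01, 0, 0, 0, 0.5, 0, 0, 0.015, 0, 0, 0, 0.5, 0, 0, 0.03, 0, 0, 0, 0.5, 0, 0, 0.03, 0, 0, 0, 0.5, 0, 0, 0.03, 0, 0, 0, 0.5, 0, 0, 0.015, 0, 0, 0, 0.5, 0, 0, 0, 0, 0, 0, 0.5],
)

```text
time_s: 8.75
ee_pos: [0.5254, -0.2023, 0.1908]
eef_rot: [0.726, 1.564, -0.433]
force: [-0.1, -0.2, 0.7]
grip_width: 0.0466
```

```bash
python3 -c "
from h import *
st()
p,d=snap('scene','s8')
c=p[120:280,180:380,::-1];c=cv2.resize(c,None,fx=3.75,fy=3.75,interpolation=cv2.INTER_CUBIC)
cv2.imwrite('pics/c8.png',c)
P=cloud('scene',d).reshape(-1,3); a=P[(np.hypot(P[:,0]-.524,P[:,1]+.202)<.03)&(P[:,2]<.1)&(P[:,2]>.06)];print(len(a),a.max(0),a[a[:,2]>.078].mean(0))"
```

```text
t 8.75 p [ 0.5254 -0.2023  0.1908] jaw yaw 23.61 xaxis [ 0.0059 -0.0027 -1.    ] F [-0.12 -0.2   0.72] w 0.0466 q [-0.43  0.34  1.51  0.    1.29 -0.84]
113 [ 0.53703693 -0.18555198  0.08597418] [ 0.52558533 -0.20112704  0.08253908]
```

View pics/c8.png

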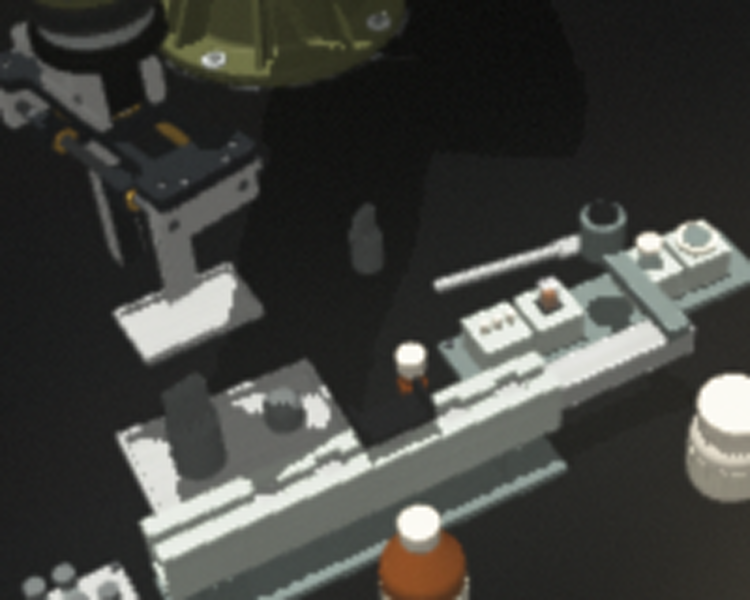

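Request:
jog_arm(
  rows=[0.0191, 0.0226, 0, 0, 0, -3, 1, 0.0191, 0.0226, 0, 0, 0, -3, 1, 0.0191, 0.0226, 0, 0, 0, -3, 1, 0.0191, 0.0226, 0, 0, 0, -3, 1, 0.0191, 0.0226, 0, 0, 0, -3, 1, 0, 0, -0.02, 0, 0, 0, 1, 0, 0, -0.02, 0, 0, 0, 1, 0, 0, 0, 0, 0, 0, 1],
)

```text
time_s: 9.47
ee_pos: [0.6176, -0.0879, 0.1408]
eef_rot: [-1.919, 1.563, 2.945]
force: [0.1, -0.7, 0.4]
grip_width: 0.0003
```

Request:
jog_arm(
  rows=[0, 0, 0, 0, 0, 0, 1, 0, 0, 0, 0, 0, 0, 1],
)

```text
time_s: 9.63
ee_pos: [0.6197, -0.0891, 0.1469]
eef_rot: [1.084, 1.571, -0.337]
force: [0.1, -0.1, 0.7]
grip_width: 0.0003
```

```bash
python3 -c "
from h import *
st()
p,d=snap('scene','s9')
c=p[150:270,220:370,::-1];c=cv2.resize(c,None,fx=5,fy=5,interpolation=cv2.INTER_CUBIC)
cv2.imwrite('pics/c9.png',c)"
```

```text
t 9.6333 p [ 0.6197 -0.0891  0.1469] jaw yaw 8.58 xaxis [ 2.e-04 -1.e-04 -1.e+00] F [ 0.12 -0.11  0.68] w 0.0003 q [-0.2   0.52  1.36 -0.    1.27 -0.35]
```

View pics/c9.png

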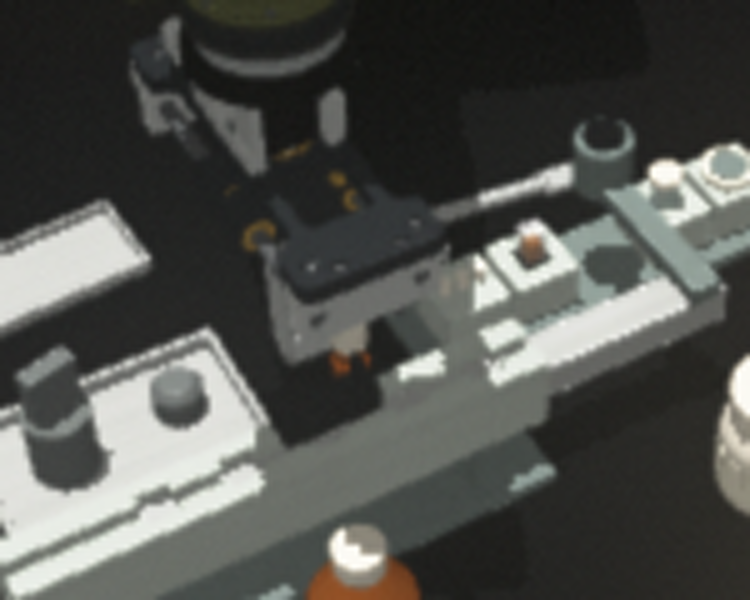

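Request:
jog_arm(
  rows=[0.001, 0, -0.015, 0, 0, 0, 1, 0, 0, -0.012, 0, 0, 0, 1, 0, 0, -0.008, 0, 0, 0, 1, 0, 0, 0, 0, 0, 0, 1, 0, 0, 0, 0, 0, 0, 1],
)

```text
time_s: 10.1
ee_pos: [0.6205, -0.0888, 0.1112]
eef_rot: [-1.899, 1.57, 2.963]
force: [0.5, -0.8, 0.6]
grip_width: 0.0004
```

Request:
jog_arm(
  rows=[0, 0, -0.003, 0, 0, 0, 1, 0, 0, -0.003, 0, 0, 0, 1, 0, 0, 0, 0, 0, 0, 1, 0, 0, 0, 0, 0, 0, 1],
)

```text
time_s: 10.43
ee_pos: [0.6207, -0.0888, 0.1055]
eef_rot: [1.071, 1.571, -0.35]
force: [-0.5, 0.6, -0.5]
grip_width: 0.0006
```

Request:
jog_arm(
  rows=[0, 0, -0.003, 0, 0, 0, 1, 0, 0, -0.003, 0, 0, 0, 1, 0, 0, -0.0025, 0, 0, 0, 1, 0, 0, 0, 0, 0, 0, 1, 0, 0, 0, 0, 0, 0, 1],
)

```text
time_s: 10.85
ee_pos: [0.6209, -0.0888, 0.0969]
eef_rot: [1.244, 1.57, -0.177]
force: [0.2, 1.0, 5.4]
grip_width: 0.0003
```

Request:
jog_arm(
  rows=[0.0005, -0.003, 0, 0, 0, 0, 1, 0.0004, -0.003, 0, 0, 0, 0, 1, 0.0005, -0.003, 0, 0, 0, 0, 1, 0.0004, -0.003, 0, 0, 0, 0, 1, 0, 0, 0, 0, 0, 0, 1],
)

```text
time_s: 11.27
ee_pos: [0.6228, -0.1015, 0.0969]
eef_rot: [1.103, 1.57, -0.318]
force: [3.9, -1.4, 4.9]
grip_width: 0.0004
```

```bash
cat >> h.py <<'E'
def head(tag):
    p,d=snap('scene',tag); P=cloud('scene',d).reshape(-1,3)
    c=p[130:270,220:370,::-1];cv2.imwrite(f'pics/{tag}c.png',cv2.resize(c,None,fx=4,fy=4,interpolation=cv2.INTER_CUBIC))
    o=np.array([.4985,.1225,0]);ey=np.array([-.148,.989]);ex=np.array([.989,.148])
    r=P[:,:2]-o[:2];a=r@ey;b=r@ex
    m=(abs(b)<.03)&(a>-.11)&(a<.06)&(P[:,2]>.09)&(P[:,2]<.12)
    print('head: n',m.sum(),'own y rel',np.round(np.percentile(a[m],[2,50,98]),4),'x',np.round(np.percentile(b[m],[2,50,98]),4))
E
python3 -c "
from h import *
st();head('s10')
import h
d0=np.load('pics/s8.npy')
h.snap=lambda n,t:(cv2.imread('pics/s8.png'),d0)
head('s8x')"
```

```text
t 11.2667 p [ 0.6228 -0.1015  0.0969] jaw yaw 8.58 xaxis [ 9.e-04 -3.e-04 -1.e+00] F [ 3.93 -1.36  4.89] w 0.0004 q [-0.22  0.58  1.38 -0.    1.18 -0.37]
head: n 137 own y rel [-0.029  -0.0169 -0.0005] x [-0.0144  0.0068  0.0161]
head: n 133 own y rel [-0.0161 -0.0041  0.0145] x [-0.0115  0.0065  0.0162]
```

View pics/s10c.png

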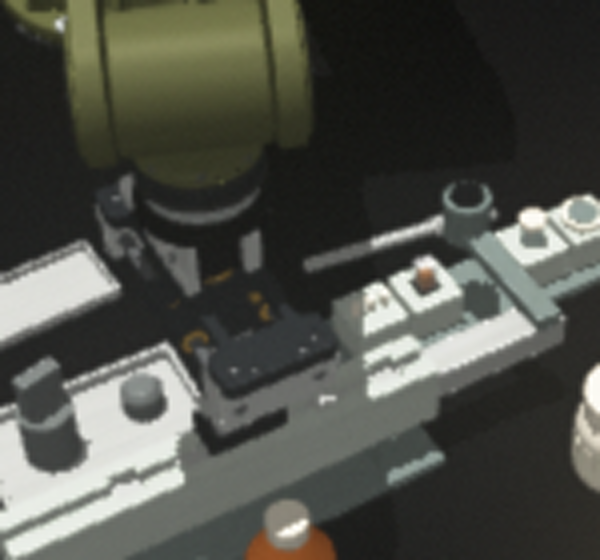

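Request:
jog_arm(
  rows=[0.0006, -0.004, 0, 0, 0, 0, 1, 0.0006, -0.004, 0, 0, 0, 0, 1, 0.0006, -0.004, 0, 0, 0, 0, 1, 0.0006, -0.004, 0, 0, 0, 0, 1, 0.0006, -0.004, 0, 0, 0, 0, 1, 0, 0, 0, 0, 0, 0, 1, 0, 0, 0, 0, 0, 0, 1],
)

```text
time_s: 11.9
ee_pos: [0.6255, -0.1213, 0.0967]
eef_rot: [0.145, 1.57, -1.276]
force: [3.4, -0.2, 4.5]
grip_width: 0.0003
```

```bash
python3 -c "
from h import *
st();head('s11')"
```

```text
t 11.9 p [ 0.6255 -0.1213  0.0967] jaw yaw 8.58 xaxis [ 2.e-04 -5.e-04 -1.e+00] F [ 3.41 -0.21  4.53] w 0.0003 q [-0.25  0.59  1.36 -0.    1.19 -0.4 ]
head: n 135 own y rel [-0.0494 -0.0357 -0.0184] x [-0.0133  0.0074  0.0167]
```

Request:
jog_arm(
  rows=[0, 0, 0.002, 0, 0, 0, 1, 0, 0, 0.0015, 0, 0, 0, 1, 0, 0, 0, 0, 0, 0, 1, 0.0004, -0.003, 0, 0, 0, 0, 1, 0.0005, -0.003, 0, 0, 0, 0, 1, 0.0004, -0.003, 0, 0, 0, 0, 1, 0.0003, -0.002, 0, 0, 0, 0, 1, 0, 0, 0, 0, 0, 0, 1],
)

```text
time_s: 12.62
ee_pos: [0.6268, -0.1321, 0.0999]
eef_rot: [-2.041, 1.57, 2.821]
force: [-0.5, 0.7, -0.5]
grip_width: 0.0006
```

```bash
python3 -c "
from h import *
st();head('s12')"
```

```text
t 12.6167 p [ 0.6268 -0.1321  0.0999] jaw yaw 8.59 xaxis [-9.e-04  3.e-04 -1.e+00] F [-0.52  0.7  -0.54] w 0.0006 q [-0.26  0.6   1.35  0.    1.2  -0.41]
head: n 139 own y rel [-0.0549 -0.0418 -0.0243] x [-0.0134  0.006   0.0161]
```

Request:
jog_arm(
  rows=[0.0003, -0.002, 0, 0, 0, 0, 1, 0.0003, -0.002, 0, 0, 0, 0, 1, 0, 0, 0, 0, 0, 0, 1, 0, 0, 0, 0, 0, 0, 1],
)

```text
time_s: 13.0
ee_pos: [0.6277, -0.1361, 0.1003]
eef_rot: [0.518, 1.57, -0.903]
force: [-0.0, 0.9, -0.9]
grip_width: 0.0005
```

Request:
jog_arm(
  rows=[0.0002, -0.001, 0, 0, 0, 0, 1, 0, 0, 0, 0, 0, 0, 1, 0, 0, 0, 0, 0, 0, 1],
)

```text
time_s: 13.25
ee_pos: [0.628, -0.1372, 0.1006]
eef_rot: [0.58, 1.57, -0.841]
force: [-1.4, -0.8, 3.1]
grip_width: 0.0004
```

```bash
python3 -c "
from h import *
st();head('s13')"
```

```text
t 13.25 p [ 0.628  -0.1372  0.1006] jaw yaw 8.6 xaxis [ 7.e-04 -8.e-04 -1.e+00] F [-1.44 -0.77  3.08] w 0.0004 q [-0.27  0.6   1.34 -0.    1.2  -0.42]
head: n 139 own y rel [-0.0608 -0.0476 -0.0302] x [-0.0131  0.0067  0.0156]
```

Request:
jog_arm(
  rows=[-0.0001, 0.001, 0.001, 0, 0, 0, 1, 0, 0, 0.005, 0, 0, 0, 1, 0, 0, 0.01, 0, 0, 0, 1, 0, 0, 0.03, 0, 0, 0, 1, 0, 0, 0.03, 0, 0, 0, 1, 0, 0, 0.03, 0, 0, 0, 1, -0.03, 0, 0.02, 0, 0, 0, 1, -0.03, 0, 0, 0, 0, 0, 1],
)

```text
time_s: 13.97
ee_pos: [0.5687, -0.1359, 0.2311]
eef_rot: [1.142, 1.564, -0.278]
force: [0.5, -0.1, 0.3]
grip_width: 0.0003
```

Request:
jog_arm(
  rows=[-0.03, 0, 0, 0, 0, 0, 1, -0.03, 0, 0, 0, 0, 0, 1, -0.03, 0, 0, 0, 0, 0, 1, -0.03, 0, 0, 0, 0, 0, 1, 0, 0, 0, 0, 0, 0, 1, 0, 0, 0, 0, 0, 0, 1],
)

```text
time_s: 14.47
ee_pos: [0.4474, -0.1358, 0.2277]
eef_rot: [1.097, 1.569, -0.324]
force: [-0.0, -0.0, -0.5]
grip_width: 0.0004
```

```bash
python3 -c "
from h import *
st();head('s14')
d=np.load('pics/s14.npy');d0=np.load('pics/s0.npy')
o=np.array([.620,-.081]);ey=np.array([-.148,.989]);ex=np.array([.989,.148])
for D,s in((d0,0),(d,-.045)):
    P=cloud('scene',D).reshape(-1,3);r=P[:,:2]-o-s*ey;a=r@ey;b=r@ex
    m=(abs(a)<.014)&(abs(b)<.009)&(P[:,2]>.09);print('button z',m.sum(),np.median(P[m,2]))
    m=(abs(a)<.04)&(abs(b)<.012)&(P[:,2]>.110);print('walls',np.round(np.percentile(a[m],[2,98]),4),P[m,2].max())
"
```

```text
t 14.4667 p [ 0.4474 -0.1358  0.2277] jaw yaw 8.57 xaxis [ 2.2e-03 -7.0e-04 -1.0e+00] F [-0.01 -0.   -0.47] w 0.0004 q [-0.37  0.09  1.71  0.    1.33 -0.52]
head: n 138 own y rel [-0.06   -0.048  -0.0297] x [-0.013   0.0063  0.0156]
button z 63 0.1039284619348726
walls [-0.0269  0.0253] 0.12042479611515866
button z 62 0.10444546845842445
walls [-0.0246  0.0268] 0.11913008977599338
```

View pics/s14c.png

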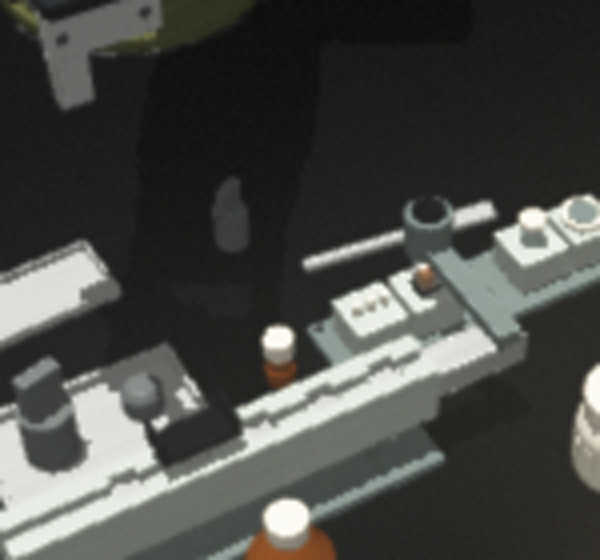

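```bash
python3 -c "
from h import *
print(ctrl.hand_in())"
```

```text
the job is handed in; nothing more can be done
None
```

I lifted the hood off the station at stage y +85 mm by its tab and set it down upright on the larger tray's floor. It stands about 30 mm to one side of the tray's centre, clear of the spare cap. I then pressed the saddle button and slid the boom by one hole. I stopped when the spring force on the tip jumped, which showed the button popping up, then drew the arm clear and handed in at about 14.5 s.

My last checks, from the scene camera and the force reading:
- **Boom and head:** the head had moved about 44 mm against a nominal 45 mm, which is within the 2 mm play of the lock. I did not measure its distance to the cuvette directly.
- **Button:** its face is at 104.4 mm, against 103.9 mm at the start, so it is fully up.
- **Hood:** it is standing in the tray, released.
- **Bystanders:** those in view look undisturbed; I did not measure their positions afterwards.
- **Robot:** it was about 100 mm or more clear of everything, with no contact force.

None of these checks failed or disagreed. Setting the hood down gave a brief 11 N press on the tray floor before I released it. The two cameras differed by 2 to 5 mm, so I used the scene camera, which agreed with the measured gripper position.

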